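Charge a grinding jar and stand it on the balance

TASK

The scoop has been pushed handle-first under the low bench riser: draw it out by its pan, put it down on the open bench and let go, then take it again by its blue handle. Use it to scoop at least four of the five white grinding balls out of the red tray and tip them into the open yellow jar, without touching the balls with the gripper and leaving any others in the tray. Lay the scoop back on the bench, pan the right way up and clear of the riser, and leave the jar standing upright on the round pan of the balance; do not disturb the other things on the bench.

Things in the scene. Friction and masses are not known exactly. Their poses are not given: they have to be found in the camera images.
- scoop: Scoop 200 long, 160 g. Metal pan 85 (x) by 68 (y), 63 inside, open at the front (+x); floor 2.5, walls 2.5 thick, 35 high; over the front 22 the sides are 15 high and flare to 73 wide. Blue handle bar behind it, 20 wide (y), 18 high, x=-39 to -156, centreline 62 above the pan's underside. Origin: centre of that underside; z up. Lies flat and stable on its pan.
- scoop_grip (a point): middle of the scoop's handle, at (-99.5, 0, 62) mm in the scoop's frame
- scoop_lip (a point): middle of the front edge of the pan's underside, at (42.5, 0, 0) mm in the scoop's frame
- riser: fixed grey low shelf, 160 deep (x), 220 wide (y), board underside 88 and top 102 above the bench, boxes on it up to 174; open only at its front, which faces its -x; side panels 10 thick and a back panel. Origin on the bench under its centre; front edge at x=-80 mm.
- tray: fixed red tray with the balls, outside 240 long (x), 92 wide (y), 45 high; walls and floor 5 thick (inside 230 by 82, floor 5 above the bench). Inside, the far end (+x) is a 45 degree ramp that leaves the floor at x=+74 mm and rises to the rim. Origin on the bench under its centre; -x end towards the robot.
- ball0: white ceramic grinding ball 0, origin at its centre, 20 mm diameter, 16 g, at first on the tray's floor, in its far half
- ball1: white ceramic grinding ball 1, origin at its centre, 20 mm diameter, 16 g, at first on the tray's floor, in its far half
- ball2: white ceramic grinding ball 2, origin at its centre, 20 mm diameter, 16 g, at first on the tray's floor, in its far half
- ball3: white ceramic grinding ball 3, origin at its centre, 20 mm diameter, 16 g, at first on the tray's floor, in its far half
- ball4: white ceramic grinding ball 4, origin at its centre, 20 mm diameter, 16 g, at first on the tray's floor, in its far half
- jar: open yellow grinding jar, 100 mm outside diameter, 80 high, 0.32 kg; wall 8 thick (inside diameter 84), bottom 8 thick. Can be carried by pinching its wall from above, one finger inside. Origin: centre of its underside, z up.
- jar_mid (a point): point on the jar's axis, 40 mm above its underside, in the middle of the space inside
- balance: fixed grey laboratory balance, 190 long (x), 160 wide (y), body 40 high, with a round steel weighing pan 132 mm in diameter. Origin on the bench under the housing's centre.
- balance_pan (a point): centre of the top face of the weighing pan, 56 mm above the bench
- reagent: bystander: white jar with blue cap, 64 diameter, 110 high; origin under its centre
- jar_lid: bystander: yellow lid of the jar, a disc 100 diameter, 10 thick, with a knob to 22 high, lying on the bench; origin under its centre
- tube_rack: bystander: green tube rack 80 (x) by 160 (y), 70 high with its tubes; origin under its centre
- amber: bystander: amber bottle, 72 diameter, 120 high; origin under its centre
- wash: bystander: white bottle with orange cap, 68 diameter, 150 high; origin under its centre
- spatula: bystander: spatula 160 mm long lying on the bench along its x
There are look-alikes about, which are no part of the job. Of the things that look like the jar, the larger one is meant. What is shaped like the scoop but black is not meant.

How it is judged:
By the outcome, as a careful person would: the job done as asked, in the order asked, and still so for the second after the job is handed in, with the robot touching nothing.
It also fails if it takes over 72 s, if anything falls off the work surface, if the arm or the gripper's body presses on something with over 40 N, if the wrist force passes 120 N, or if a joint passes its speed limit or range.

ROBOT

A 6-joint arm with a two-finger parallel gripper is mounted at the origin on the work surface. World frame = base frame: x ahead of the robot, y to its left, z up, the work surface at z = 0. Lengths are in m, angles in rad, forces in N, time in s.
With the tool pointing down it reaches from about 0.3 to 0.825 m from the base axis. Payload 5.4 kg.
Tool frame: the origin (TCP) lies at the very end of the fingers, on their centre line; the grasp point (between the pads) lies 19 mm behind it; z points along the fingers, x is the direction in which the jaws open and shut, and the axes are right-handed (so a half turn about z gives the same grasp; the last joint's range is limited). The gripper opens to 92 mm and grips with 3 to 60 N. Pads are 20 mm wide; open, the fingers measure 128 mm over their backs; the gripper's body (75 mm by 189 mm) begins 69 mm behind the grasp point.
Start: joints at [0.979, 0.158, 1.597, -0, 1.386, -0.21], TCP at [0.214, 0.534, 0.215] pointing down, gripper open.
Joint ranges: [-2.91, 2.91], [-0.94, 2.29], [0.18, 2.7], [-1.29, 4.43], [0.17, 2.64], [-3, 3]. Speed limits (rad/s): [2.57, 2.57, 3.14, 3.14, 3.14, 3.14].

INTERFACE

Orientations are given as a rotation vector (axis times angle).
In Python, from workcell import bot gives the robot as it stands. Calls block until the motion is done:
- bot.goto(position, orientation): joint-space move of the TCP to a pose.
- bot.line_to(position, rot=None, max_speed=0.15): straight line of the TCP; rot=None keeps the orientation; max_speed is the mean speed in m/s.
- bot.set_joints(angles): joint-space move.
- bot.set_gripper(opening, newtons=None): opening from 0.0 (shut) to 1.0 (fully open); newtons is the grip in N (None keeps the last); returns when the fingers have stopped.
- bot.hold(seconds).
- bot.inverse_kinematics(position, orientation): joint angles nearest the present ones, or None.
- bot.read_camera(name): name is "scene" or "top"; returns a dict with "pixels" (480x640x3 uint8, blue, green, red), "fx", "fy", "cx", "cy" (pixels), "R" (3x3) and "t" (3): a world point X has camera coordinates R X + t. Camera axes: x right, y down, z forward; pixel columns grow to the right and rows downward; lengths in m; the calibration is good to about 2 mm. A picture is of the moment at which its call begins. There is no depth.
A pose or a line that the arm cannot do raises bot.MotionError and nothing moves.
- bot.job_done(): hands the job in, once; it reports no verdict.
Readings, each from a call of its own:
- bot.current_clock(): time.
- bot.current_joints(): joint angles.
- bot.current_joint_vel(): joint speeds.
- bot.current_effort(): joint torques, N m.
- bot.current_ee_pos(): TCP position.
- bot.current_tool_rot(): TCP orientation.
- bot.current_contact_force(): force on the tool from outside, world axes, zero at the start.
- bot.current_ft_torque(): the same for the moment, N m.
- bot.current_opening(): opening from 0.0 (shut) to 1.0 (fully open).
Only numpy, scipy, OpenCV 4.12 (cv2) and the standard library are available. Lean on these libraries where they do the work, as an engineer would, in place of code of your own. Each camera call takes 0.05 s, during which the arm holds its last target. There are 200 camera calls.

## Working session

There is one attempt and no reset: what is moved stays moved. The work goes in short steps, each a Python script; the robot and the scene stay as the last script left them, time stands still between calls to the robot, and variables do not carry over. Pictures are saved under pics/ and viewed, about 8 in all and at most 12, crops included, and the job is handed in when it is done.

```bash
ls; mkdir -p pics; python3 - <<'E'
from workcell import bot
import cv2,numpy as np
for n in("scene","top"):
    c=bot.read_camera(n); cv2.imwrite(f"pics/{n}0.png",c["pixels"])
    R=np.array(c["R"]);t=np.array(c["t"]); print(n,c["fx"],c["fy"],c["cx"],c["cy"],"pos",-R.T@t,"R",R.round(3).tolist())
print(bot.current_clock(),bot.current_ee_pos(),bot.current_tool_rot(),bot.current_opening())
E
```

```text
pics
scene 573.8483093866363 573.8483093866363 317.4421948851906 237.86273694127266 pos [1.2642449  0.59312608 0.91888049] R [[-0.593, 0.805, -0.017], [0.533, 0.376, -0.758], [-0.604, -0.459, -0.652]]
top 467.51328082615 467.51328082615 321.04532196881524 242.78612595376666 pos [0.29775561 0.04163506 1.07731384] R [[-0.015, -1.0, 0.002], [-0.984, 0.015, -0.178], [0.178, -0.004, -0.984]]
0.1 [0.21394752 0.53311286 0.21374355] [ 2.60204873e+00  1.75923502e+00 -2.40576060e-03] 1.001999908670304
```

View pics/scene0.png

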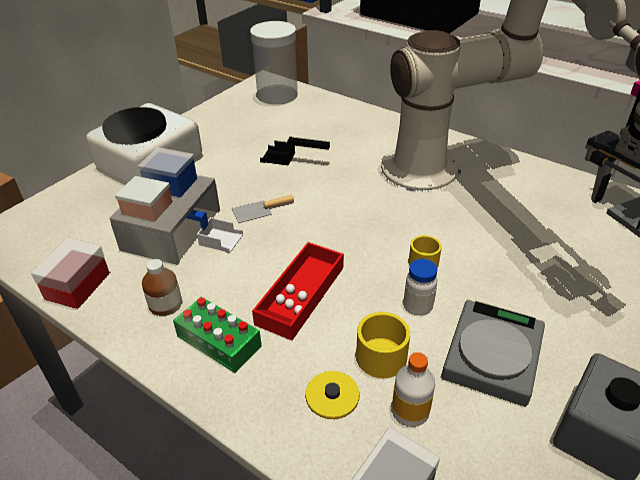

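View pics/top0.png

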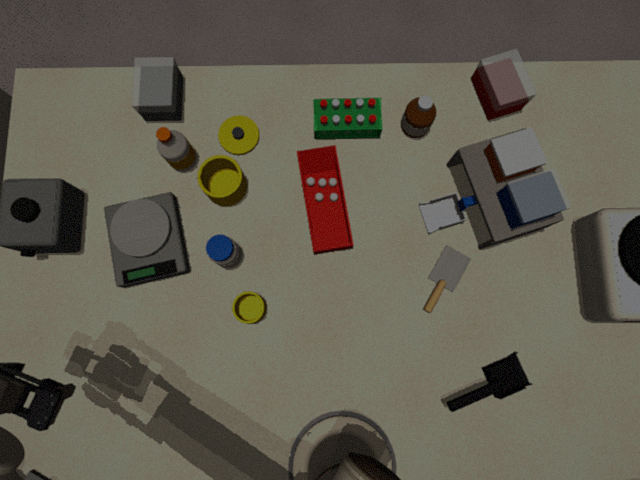

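The top view has the jar near (221,180), balance pan (140,228), tray (325,200), scoop pan (440,214) and riser (505,190). The scene view has the jar near (383,345), the scoop at (220,235) and the balls near (290,298).

```bash
cat > h.py <<'E'
import cv2,numpy as np
from workcell import bot
from scipy.spatial.transform import Rotation as Ro
def cam(n):
    c=bot.read_camera(n); c["R"]=np.array(c["R"]);c["t"]=np.array(c["t"]); return c
def ray(c,p):
    d=c["R"].T@np.array([(p[0]-c["cx"])/c["fx"],(p[1]-c["cy"])/c["fy"],1.]); return -c["R"].T@c["t"],d/np.linalg.norm(d)
def onz(c,p,z):
    o,d=ray(c,p); return o+d*(z-o[2])/d[2]
def tri(c1,p1,c2,p2):
    o1,d1=ray(c1,p1);o2,d2=ray(c2,p2)
    s=np.linalg.lstsq(np.c_[d1,-d2],o2-o1,rcond=None)[0]
    a=o1+s[0]*d1;b=o2+s[1]*d2; return (a+b)/2,np.linalg.norm(a-b)
def proj(c,X):
    q=c["R"]@np.asarray(X)+c["t"]; return np.array([c["fx"]*q[0]/q[2]+c["cx"],c["fy"]*q[1]/q[2]+c["cy"]])
def blobs(m,amin=15):
    n,l,s,ce=cv2.connectedComponentsWithStats(m.astype(np.uint8)); return [(ce[i],s[i,4],l==i) for i in range(1,n) if s[i,4]>=amin]
def hsv(c): return cv2.cvtColor(c["pixels"],cv2.COLOR_BGR2HSV)
def crop(c,x,y,w,h,k): return cv2.resize(c["pixels"][y:y+h,x:x+w],None,fx=k,fy=k,interpolation=cv2.INTER_CUBIC)
E
python3 - <<'E'
from h import *
S=cam("scene");T=cam("top")
cv2.imwrite("pics/crop1.png",np.hstack([crop(T,410,180,80,60,5),crop(S,180,195,80,60,5)]))
cv2.imwrite("pics/crop2.png",np.vstack([crop(T,100,140,260,120,3),crop(S,240,230,260,180,3)])[:, :])
for n,c in(("S",S),("T",T)):
    H=hsv(c);h,s,v=[H[...,i].astype(int) for i in range(3)]
    for nm,m in(("red",((h<8)|(h>172))&(s>150)&(v>60)),("yel",(h>20)&(h<34)&(s>150)&(v>60)),("blue",(h>105)&(h<125)&(s>150)&(v>40))):
        for ce,a,mm in blobs(m,60):
            k=cv2.findContours(mm.astype(np.uint8),0,2)[0][0]
            print(n,nm,ce.round(1),a,"box",cv2.boundingRect(k), cv2.boxPoints(cv2.minAreaRect(k)).round(1).tolist() if a>2000 else "")
E
```

```text
S red [298.5 289.8] 4319 box (252, 242, 92, 98) [[245.89999389648438, 318.6000061035156], [308.79998779296875, 229.60000610351562], [349.5, 258.29998779296875], [286.6000061035156, 347.29998779296875]]
S red [ 77.4 287.9] 1161 box (38, 258, 72, 51) 
S red [221.4 313.3] 63 box (217, 309, 9, 9) 
S red [207.1 326. ] 68 box (203, 322, 9, 9) 
S red [242.6 325.8] 65 box (239, 322, 8, 9) 
S red [228.4 339. ] 70 box (224, 335, 9, 9) 
S yel [425.1 248.7] 694 box (409, 235, 33, 31) 
S yel [382.1 344.2] 2915 box (356, 312, 54, 66) [[354.70001220703125, 375.8999938964844], [357.8999938964844, 310.5], [410.20001220703125, 313.20001220703125], [407.0, 378.5]]
S yel [332. 395.] 1807 box (306, 371, 53, 48) 
S blue [181.  180.2] 593 box (157, 160, 40, 37) 
S blue [198.8 217.6] 213 box (186, 210, 22, 20) 
S blue [422.8 270.1] 527 box (409, 259, 28, 23) 
T red [324.2 199.4] 3690 box (297, 146, 56, 106) [[296.1000061035156, 151.1999969482422], [335.70001220703125, 144.39999389648438], [352.79998779296875, 245.1999969482422], [313.20001220703125, 251.89999389648438]]
T yel [238.4 134.8] 1114 box (218, 116, 41, 39) 
T yel [221.5 179.1] 1047 box (198, 155, 44, 43) 
T yel [249.1 307.5] 716 box (232, 292, 33, 32) 
T blue [468.2 201. ] 104 box (462, 196, 14, 12) 
T blue [219.2 247.5] 511 box (207, 235, 26, 26)
```

View pics/crop1.png

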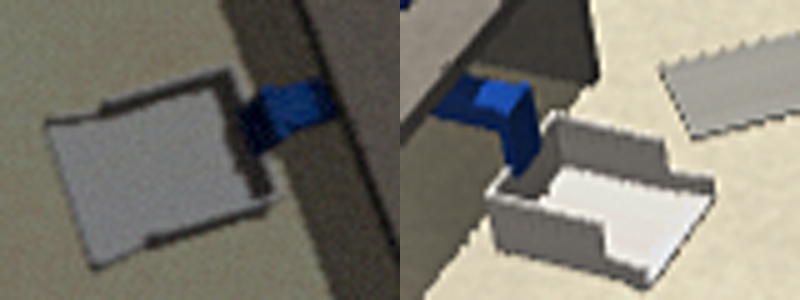

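The scoop's pan is open to the left in the top view. Its front corners are at top (419,204) and (429,234), back-wall rim corners at (457,194) and (465,222). The matching scene corners are (230,252), (243,232), (198,235) and (211,218).

View pics/crop2.png

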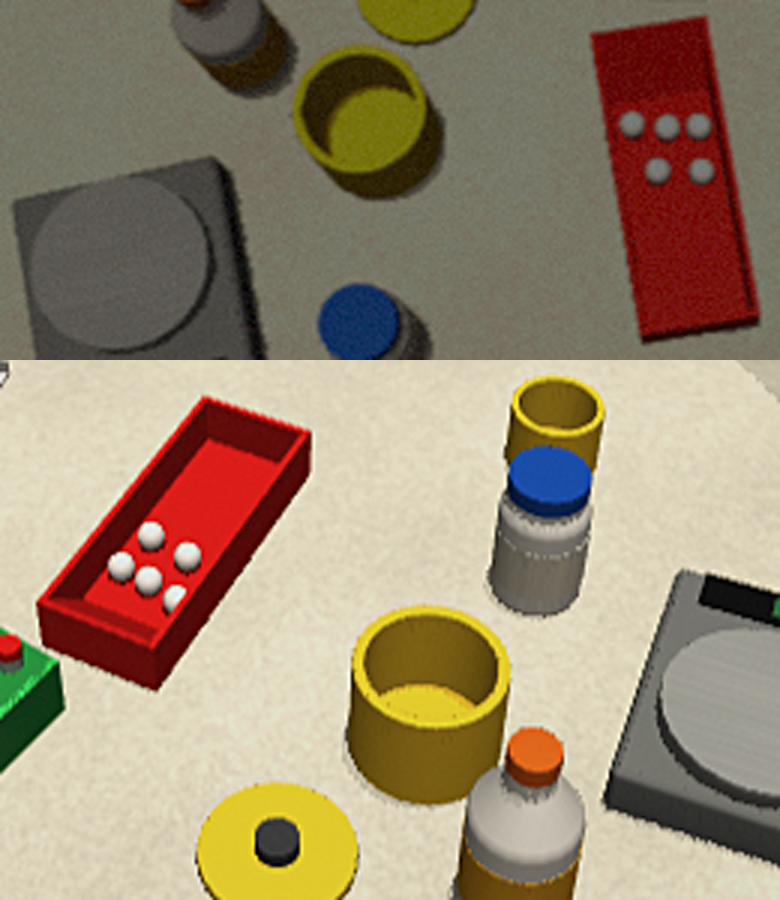

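```bash
python3 - <<'E'
from h import *
S=cam("scene");T=cam("top")
P=[]
for s,t in(((229.6,252),(419.4,204.4)),((242.6,232),(429,233.6)),((198,235),(457,193.6)),((210.6,217.6),(465,221.6))):
    X,e=tri(S,s,T,t);P.append(X);print(X.round(4),round(e,4))
P=np.array(P);print(np.linalg.norm(P[0]-P[1]),np.linalg.norm(P[2]-P[3]),np.linalg.norm(P[:2].mean(0)-P[2:].mean(0)))
# top-only with known z
for z,p in((.0025,(419.4,204.4)),(.0025,(429,233.6)),(.035,(457,193.6)),(.035,(465,221.6))): print("T",onz(T,p,z).round(4))
E
```

```text
[ 0.579  -0.1952  0.0035] 0.005
[ 0.5084 -0.2145  0.0075] 0.0017
[ 0.5969 -0.2782  0.0288] 0.0052
[ 0.5317 -0.2947  0.0308] 0.002
0.07334144774782493 0.06726502832317108 0.08762925743422918
T [ 0.5808 -0.1976  0.0025]
T [ 0.5098 -0.2164  0.0025]
T [ 0.5966 -0.2786  0.035 ]
T [ 0.5302 -0.2925  0.035 ]
```

The top half shows the jar's rim centred at about (220,176.5), the balance pan at (141,228) and the balls in two rows near (310-333,182-197). The bottom half shows the jar's rim at scene (383,332) and the tray's rim corners.

```bash
python3 - <<'E'
from h import *
from scipy.optimize import least_squares
S=cam("scene");T=cam("top")
sc=[(293.3,322.7),(253.3,310.7),(343.7,254),(308.3,243.3)];tc=[(297.3,151.7),(335.7,145.7),(314.3,250.5),(352.3,244)]
P=[]
for s,t in zip(sc,tc): X,e=tri(S,s,T,t);P.append(X);print("tray",X.round(4),round(e,4))
loc=np.array([[.12,.046],[.12,-.046],[-.12,.046],[-.12,-.046]])
def pts(q): c,s=np.cos(q[2]),np.sin(q[2]); return np.c_[loc@np.array([[c,s],[-s,c]])+q[:2],[.045]*4]
f=lambda q,w=(0,1):np.concatenate([np.r_[proj(S,X)-a,proj(T,X)-b] for X,a,b in zip(pts(q),sc,tc)])
r=least_squares(f,[.6,0,0]);q=r.x;print("tray pose",q,np.degrees(q[2]));print(r.fun.reshape(4,4).round(1))
for nm,s,t in(("jar",(383.3,332),(220.2,176.5)),("bal",(496.5,348),(140.7,228)),("reagcap",(422.8,268),(219.2,247.5)),("small",(425,246),(249,306))):
    X,e=tri(S,s,T,t);print(nm,X.round(4),round(e,4))
for nm,p,z in(("wash",(163,135),.15),("amber",(425,104),.12),("lid",(238,134),.01),("rack1",(314,100),.07),("rack2",(382,97),.07),("rack3",(382,124),.07),("spat blade",(436,262),0),("sp2",(449,246),0),("sp3",(470,258),0),("sphandle",(428,310),.01),("black",(500,377),.03),("riserFL",(447,163),.102),("riserFR",(481,243),.102)): print(nm,onz(T,p,z).round(3))
for n,c in(("S",S),("T",T)):
    H=hsv(c);m=(H[...,1]<90)&(H[...,2]>90)
    t=np.array([proj(c,X) for X in pts(q)]);k=np.zeros(m.shape,np.uint8);cv2.fillConvexPoly(k,cv2.convexHull(t.astype(np.int32)),1)
    k=cv2.erode(k,np.ones((5,5)))
    for ce,a,_ in blobs(m&(k>0),8):
        X=onz(c,ce,.015);d=X[:2]-q[:2];cs,sn=np.cos(q[2]),np.sin(q[2])
        print(n,ce.round(1),a,X.round(4),"tray",(d@np.array([[cs,-sn],[sn,cs]])).round(4))
E
```

```text
tray [0.696  0.092  0.0503] 0.0071
tray [0.7128 0.0017 0.0427] 0.0052
tray [0.4652 0.0555 0.0438] 0.0067
tray [ 0.4799 -0.0317  0.0423] 0.0031
tray pose [0.58820727 0.02953156 0.15552014] 8.910647509189518
[[-2.2  3.  -1.9  0.2]
 [-1.4 -0.5 -1.3 -0.1]
 [-0.5 -1.1 -1.7  1.9]
 [-0.9 -2.2  0.8  1.5]]
jar [0.6314 0.2615 0.076 ] 0.0029
bal [0.5219 0.4441 0.0496] 0.0052
reagcap [0.4653 0.2524 0.1083] 0.0016
small [0.3445 0.1976 0.0528] 0.0038
wash [0.7   0.366 0.15 ]
amber [ 0.777 -0.196  0.12 ]
lid [0.761 0.234 0.01 ]
rack1 [0.816 0.049 0.07 ]
rack2 [ 0.821 -0.109  0.07 ]
rack3 [ 0.754 -0.107  0.07 ]
spat blade [ 0.443 -0.23   0.   ]
sp2 [ 0.48  -0.262  0.   ]
sp3 [ 0.451 -0.309  0.   ]
sphandle [ 0.332 -0.202  0.01 ]
black [ 0.186 -0.346  0.03 ]
riserFL [ 0.647 -0.241  0.102]
riserFR [ 0.468 -0.302  0.102]
S [289.9 288. ] 62 [0.5971 0.0071 0.015 ] tray [ 0.0053 -0.0236]
S [302.  294.8] 63 [0.598  0.0414 0.015 ] tray [0.0116 0.0102]
S [279.9 298.2] 66 [0.6336 0.0086 0.015 ] tray [ 0.0416 -0.0277]
S [289.1 302.9] 65 [0.6329 0.0334 0.015 ] tray [ 0.0448 -0.0031]
S [297.2 308.4] 39 [0.6354 0.0572 0.015 ] tray [0.051  0.0201]
T [310.3 180.5] 45 [0.6394 0.0602 0.015 ] tray [0.0554 0.0224]
T [321.9 181.5] 45 [0.6366 0.0328 0.015 ] tray [ 0.0484 -0.0042]
T [332.4 181. ] 43 [0.6375 0.008  0.015 ] tray [ 0.0453 -0.0289]
T [318.6 196. ] 43 [0.6012 0.0412 0.015 ] tray [0.0147 0.0095]
T [333.5 196. ] 44 [0.6008 0.0061 0.015 ] tray [ 0.0088 -0.0251]
```

The tray is at roughly (0.588, 0.030) with yaw 8.9°, the scoop centre at (0.5545, -0.246) with yaw 104.5°. Measured heights match the text: jar rim 76 mm, reagent cap 108 mm, pan back wall about 30–35 mm. Next I draw the scoop out.

```bash
cat >> h.py <<'E'
def Rz(a): return Ro.from_euler("z",a)
def tool(yaw,pitch=0,f=1):
    """scoop attitude (pitch>0: lip down) -> scoop R, tool R held from above, jaws along scoop y"""
    Rs=Ro.from_euler("ZY",[yaw,pitch]); M=np.array([[0,f,0],[f,0,0],[0,0,-1.]]).T
    return Rs,Rs*Ro.from_matrix(M)
def pose(ref_xyz,ref_loc,tcp_loc,yaw,pitch=0,f=1):
    "TCP pose putting scoop-frame point ref_loc at ref_xyz"
    Rs,Rt=tool(yaw,pitch,f); return np.asarray(ref_xyz)+Rs.apply(np.asarray(tcp_loc)-ref_loc),Rt.as_rotvec()
def st(): print("t",round(bot.current_clock(),2),"ee",np.round(bot.current_ee_pos(),4),"F",np.round(bot.current_contact_force(),1),"open",round(bot.current_opening()*92,1))
E
python3 - <<'E'
from h import *
T=cam("top")
for p in((447,163),(480,245)): print("riser front z0",onz(T,p,0).round(3))
# tray side lines in the top view
H=hsv(T);m=(((H[...,0]<8)|(H[...,0]>172))&(H[...,1]>150)&(H[...,2]>60)).astype(np.uint8)
k=[]
for r in range(165,236,2):
    xs=np.where(m[r,285:365])[0]+285;k.append(np.r_[onz(T,(xs[0]-.5,r),.045)[:2],onz(T,(xs[-1]+.5,r),.045)[:2]])
k=np.array(k);a=np.polyfit(k[:,0],k[:,1],1);b=np.polyfit(k[:,2],k[:,3],1)
print("sides deg",np.degrees(np.arctan([a[0],b[0]])),"y at .588",np.polyval(a,.588),np.polyval(b,.588),"width",(np.polyval(a,.588)-np.polyval(b,.588))*np.cos(np.arctan(a[0])))
for f in(1,-1):
    for yaw,x,z in((1.824,(.5525,-.238),.2),(1.824,(.5225,-.122),.05),(0,(.468,-.12),.05),(0,(.36,-.12),.048),(.1555,(.45,.01),.06),(.3,(.5,.2),.2)):
        j=bot.inverse_kinematics([*x,z],tool(yaw,0,f)[1].as_rotvec()); print(f,yaw,x,None if j is None else np.round(j,2))
E
```

```text
riser front z0 [ 0.684 -0.27   0.   ]
riser front z0 [ 0.481 -0.335  0.   ]
sides deg [8.71315876 8.5741958 ] y at .588 0.07445429063939907 -0.017553714099970696 width 0.09094615154626831
1 1.824 (0.5525, -0.238) [-0.61  0.24  1.54 -0.    1.37  2.28]
1 1.824 (0.5225, -0.122) [-0.45  0.25  1.84 -0.    1.05  2.43]
1 0 (0.468, -0.12) [-0.5   0.12  1.99 -0.    1.03 -2.07]
1 0 (0.36, -0.12) [-0.64 -0.16  2.27 -0.    1.03 -2.21]
1 0.1555 (0.45, 0.01) [-0.25  0.02  2.07  0.    1.05 -1.97]
1 0.3 (0.5, 0.2) [ 0.16  0.08  1.72  0.    1.35 -1.71]
-1 1.824 (0.5525, -0.238) [-0.61  0.24  1.54 -0.    1.37 -0.86]
-1 1.824 (0.5225, -0.122) [-0.45  0.25  1.84 -0.    1.05 -0.71]
-1 0 (0.468, -0.12) [-0.5   0.12  1.99 -0.    1.03  1.07]
-1 0 (0.36, -0.12) [-0.64 -0.16  2.27 -0.    1.03  0.93]
-1 0.1555 (0.45, 0.01) [-0.25  0.02  2.07  0.    1.05  1.17]
-1 0.3 (0.5, 0.2) [0.16 0.08 1.72 0.   1.35 1.43]
```

```bash
python3 - <<'E'
from h import *
y=np.radians(104.5);d=np.array([np.cos(y),np.sin(y),0]);g=np.array([.5545,-.246,.007])+.008*d
r=tool(y,0,-1)[1].as_rotvec()
bot.set_gripper(.9,40)
bot.goto(g+[0,0,.2],r); bot.line_to(g,max_speed=.2); st()
bot.set_gripper(0,40); st()
bot.line_to(g+.125*d+[0,0,.003],max_speed=.12); st()
cv2.imwrite("pics/out.png",np.hstack([crop(cam("top"),340,120,160,160,2.5),crop(cam("scene"),140,160,160,160,2.5)]))
E
```

```text
t 4.9 ee [ 0.5536 -0.2389  0.0084] F [-0.7  0.7  0.4] open 82.9
t 5.27 ee [ 0.5533 -0.2388  0.0082] F [-1.   0.6  5.3] open 68.4
t 6.46 ee [ 0.5213 -0.1178  0.01  ] F [ 0.  -0.2 -1.4] open 67.6
```

View pics/out.png

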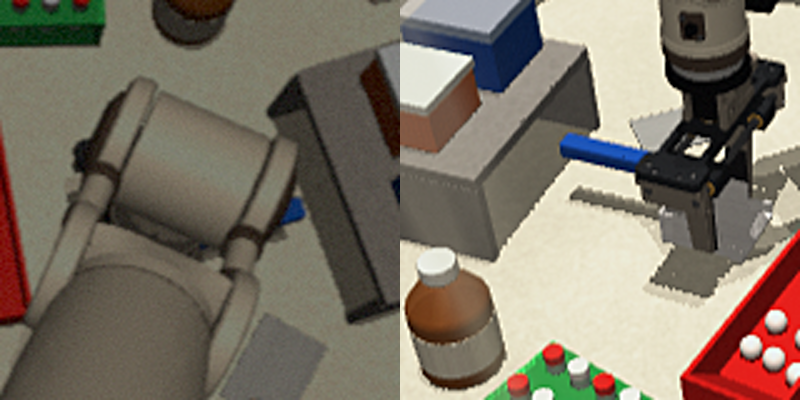

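The handle is fully out of the riser (blue bar ends left of the front edge in both views). Next I carry it to the open bench, release it and measure it again.

```bash
python3 - <<'E'
from h import *
p=np.array(bot.current_ee_pos());bot.line_to(p+[0,0,.06],max_speed=.2)
r=tool(0,0,-1)[1].as_rotvec();q=np.array([.468,-.12,.0])
bot.goto(q+[0,0,.06],r);bot.line_to(q+[0,0,.0075],max_speed=.12);st()
bot.set_gripper(.92);bot.line_to(q+[0,0,.15],max_speed=.3);st()
bot.goto([.30,.12,.2],r);st()
T=cam("top");S=cam("scene")
cv2.imwrite("pics/laid.png",np.hstack([crop(T,335,205,80,120,5),crop(S,250,160,80,120,5)]))
for n,c in(("T",T),("S",S)):
    H=hsv(c);m=(H[...,0]>105)&(H[...,0]<125)&(H[...,1]>150)&(H[...,2]>40)
    for ce,a,mm in blobs(m,60):
        k=cv2.findContours(mm.astype(np.uint8),0,2)[0][0];print(n,ce.round(1),a,cv2.boxPoints(cv2.minAreaRect(k)).round(1).tolist())
E
```

```text
t 9.16 ee [ 0.468  -0.1199  0.0072] F [-0.4  0.5 -0.9] open 67.7
t 10.22 ee [ 0.4678 -0.1199  0.1498] F [-0.1 -0.2 -0.4] open 84.5
t 11.37 ee [0.3003 0.1196 0.1996] F [ 0.6 -1.3 -0.4] open 84.9
T [219.2 247.4] 514 [[201.5, 247.5], [219.5, 229.5], [237.0, 247.0], [219.0, 265.0]]
T [395.7 294.2] 473 [[388.8999938964844, 267.29998779296875], [399.0, 266.8999938964844], [401.6000061035156, 321.70001220703125], [391.5, 322.20001220703125]]
S [181.  180.2] 591 [[155.8000030517578, 176.39999389648438], [193.0, 160.0], [204.1999969482422, 185.3000030517578], [167.0, 201.6999969482422]]
S [303.7 201.9] 419 [[283.6000061035156, 214.0], [311.70001220703125, 177.89999389648438], [323.8999938964844, 187.5], [295.79998779296875, 223.5]]
S [422.7 270.1] 528 [[409.0, 259.0], [436.0, 259.0], [436.0, 281.0], [409.0, 281.0]]
```

View pics/laid.png

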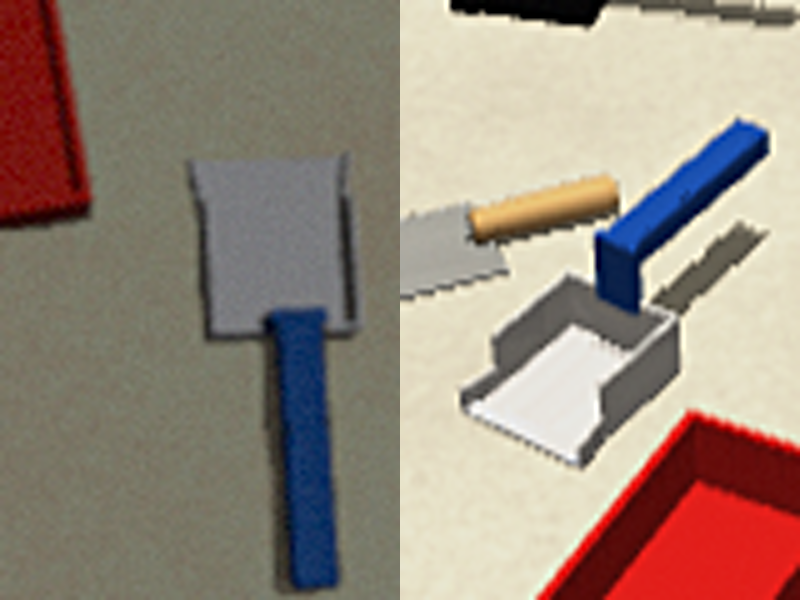

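The scoop lies on its pan, with the pan at top about (391,246) and the handle running down to (397,322). I check its yaw and plan the reachable poses for scooping and tipping.

```bash
python3 - <<'E'
from h import *
T=cam("top");S=cam("scene")
a=onz(T,(393.95,267.1),.071);b=onz(T,(396.55,321.95),.071);v=a-b
print("handle ends",a,b,"len",np.linalg.norm(v),"yaw",np.degrees(np.arctan2(v[1],v[0])))
# front floor corners and back-rim corners: top / scene crop coordinates
f=lambda c,x,y,s:(c[0]+x/5,c[1]+y/5)
for t,s in(((190,162),(464,407)),((348,155),(578,466)),((208,336),(568,277)),((358,328),(677,318))):
    pt=(335+t[0]/5,205+t[1]/5);ps=(250+(s[0]-400)/5,160+s[1]/5);X,e=tri(T,pt,S,ps);print(X.round(4),round(e,4))
X,e=tri(T,(393.95,267.1),S,(250+(618-400)/5,160+240/5));print("handle front",X,e)
G=np.array([-.0995,0,.047]);L=np.array([.0425,0,0])
ty=.1527;tc=np.array([.588,.0288,0]);tr=lambda x,z:tc+Rz(ty).apply([x,0,z])
for x,z,p in((-.015,.1,0),(-.015,.006,0),(-.015,.006,.05),(.073,.006,.05),(.1,.036,-.2),(.1,.08,-.3)):
    P,r=pose(tr(x,z),L,G,ty,p,-1);j=bot.inverse_kinematics(P,r);print("scoop",x,z,p,P.round(3),None if j is None else np.round(j,2))
jar=np.array([.6314,.2615,.09])
for yaw in np.radians([0,15,30,45,60,80,100,-20,-40,-60]):
    o=[]
    for p in(-.35,0,.4,.6,.8):
        P,r=pose(jar-Rz(yaw).apply([.015,0,0])+[0,0,.0 if p>0 else .05],L,G,yaw,p,-1);j=bot.inverse_kinematics(P,r);o.append(None if j is None else np.round(j,1).tolist())
    print(round(np.degrees(yaw)),[x is not None for x in o],o[-1],P.round(2))
E
```

```text
handle ends [ 0.42344818 -0.11983935  0.071     ] [ 0.30620472 -0.120345    0.071     ] len 0.11724454310119714 yaw 0.2471090707956726
[ 0.5139 -0.1046  0.0295] 0.0553
[ 0.4925 -0.1331 -0.0209] 0.0671
[ 0.4307 -0.1072  0.0532] 0.0552
[ 0.4074 -0.1307  0.0152] 0.0593
handle front [ 0.42261553 -0.11847835  0.07100131] 0.003127282643128019
scoop -0.015 0.1 0 [0.433 0.005 0.147] [-0.27 -0.16  2.05 -0.    1.25  1.15]
scoop -0.015 0.006 0 [0.433 0.005 0.053] [-0.27 -0.01  2.12 -0.    1.03  1.15]
scoop -0.015 0.006 0.05 [0.435 0.005 0.06 ] [-0.25  0.03  2.07 -0.02  1.09  1.18]
scoop 0.073 0.006 0.05 [0.522 0.019 0.06 ] [-0.19  0.24  1.83 -0.02  1.12  1.24]
scoop 0.1 0.036 -0.2 [0.54  0.021 0.054] [-0.23  0.11  2.01  0.1   0.84  1.13]
scoop 0.1 0.08 -0.3 [0.539 0.021 0.083] [-0.26 -0.01  2.08  0.17  0.8   1.06]
0 [True, True, True, True, True] [0.2, 0.9, 0.7, 0.2, 2.3, 1.8] [0.55 0.26 0.22]
15 [True, True, True, True, True] [0.2, 0.9, 0.7, -0.0, 2.3, 1.5] [0.55 0.24 0.22]
30 [True, True, True, True, True] [0.3, 0.9, 0.7, -0.2, 2.3, 1.2] [0.56 0.22 0.22]
45 [True, True, True, True, True] [0.3, 0.9, 0.7, -0.4, 2.2, 1.0] [0.57 0.2  0.22]
60 [True, True, True, True, True] [0.4, 0.8, 0.8, -0.5, 2.1, 0.8] [0.59 0.19 0.22]
80 [True, True, True, True, True] [0.4, 0.7, 1.0, -0.7, 1.8, 0.5] [0.62 0.18 0.22]
100 [True, True, True, True, True] [0.4, 0.6, 1.2, -0.8, 1.6, 0.3] [0.65 0.18 0.22]
-20 [True, True, True, True, True] [0.1, 0.8, 0.9, 0.4, 2.2, 2.1] [0.56 0.29 0.22]
-40 [False, True, True, True, True] [0.1, 0.7, 1.0, 0.6, 2.0, 2.4] [0.57 0.31 0.22]
-60 [True, False, True, True, True] [0.0, 0.6, 1.2, 0.7, 1.7, 2.6] [0.59 0.33 0.22]
```

The handle measures 117 mm long at z = 71 mm with yaw 0.25°, as it should. Now I regrip it by the handle, lift, and check the alignment over the tray.

```bash
cat >> h.py <<'E'
G=np.array([-.0995,0,.047]);L=np.array([.0425,0,0])
ty=.1527;tc=np.array([.588,.0288,0])
def tr(x,z,y=0): return tc+Rz(ty).apply([x,y,z])
E
python3 - <<'E'
from h import *
r=tool(0,0,-1)[1].as_rotvec()
bot.set_gripper(.6,60)
p=np.array([.362,-.120,.047])
bot.goto(p+[0,0,.06],r);bot.line_to(p,max_speed=.2);bot.set_gripper(0,60);st()
bot.line_to(p+[0,0,.10],max_speed=.2)
P,R=pose(tr(-.017,.075),L,G,ty,0,-1);bot.goto(P,R);st()
S=cam("scene");T=cam("top")
cv2.imwrite("pics/over.png",np.hstack([crop(T,290,135,80,120,5),crop(S,245,225,110,120,5)[:600,:550]])[:, :800])
np.savez("over.npz",S=S["pixels"],T=T["pixels"])
for n,c in(("T",T),("S",S)):
    for nm,X in(("lipL",tr(-.017,.075,.0365)),("lipR",tr(-.017,.075,-.0365))): print(n,nm,proj(c,X).round(1))
E
```

```text
t 14.28 ee [ 0.3622 -0.1203  0.0473] F [-0.4 -0.1  1.7] open 19.5
t 15.56 ee [0.4296 0.0051 0.1204] F [-0.2  0.3 -1.9] open 19.8
T lipL [309.2 204.2]
T lipR [341.7 198.9]
S lipL [318.1 270.2]
S lipR [288.2 259.7]
```

View pics/over.png

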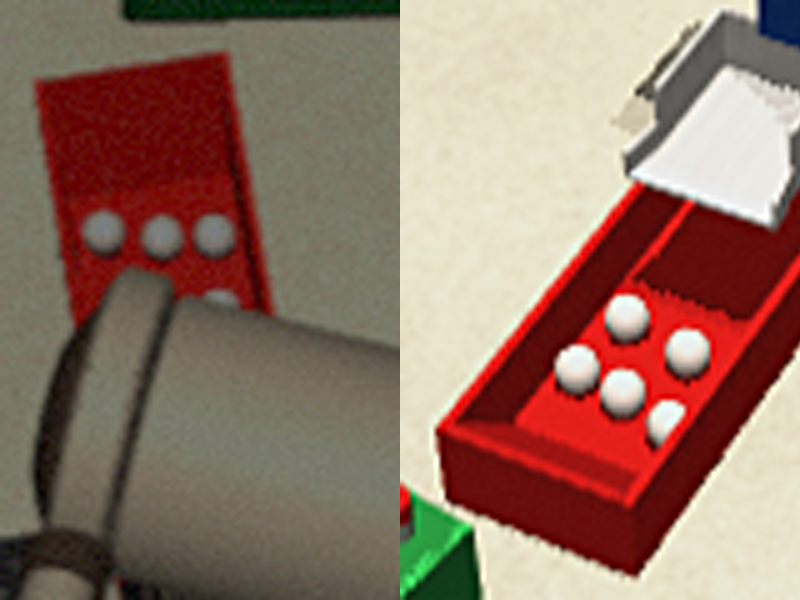

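The lip is centred over the tray: scene corners (290.6,260.6) and (320,270.2), against predicted (288,260) and (318,270). Relative to the tray that is within about 1 mm. All five balls are ahead of the lip, so I scoop now.

```bash
python3 - <<'E'
from h import *
def go(x,z,p,v):
    P,R=pose(tr(x,z,-.0005),L,G,ty,p,-1);bot.line_to(P,R,max_speed=v);print(x,end=" ");st()
go(-.017,.055,.05,.1);go(-.017,.0048,.05,.15)
go(.068,.0048,.05,.1);go(.0725,.0048,.05,.03)
bot.hold(.3);st();S=cam("scene");cv2.imwrite("pics/a.png",crop(S,235,215,110,120,5))
E
```

```text
-0.017 t 15.94 ee [0.4331 0.0039 0.1087] F [ 0.6  0.1 -2.5] open 19.9
-0.017 t 16.43 ee [0.4337 0.0042 0.0596] F [ 0.2  0.3 -1.3] open 19.3
0.068 t 17.43 ee [0.5137 0.0175 0.0584] F [-13.9  -2.    7.3] open 19.3
0.0725 t 17.73 ee [0.5141 0.018  0.0575] F [-25.8  -4.7  13.7] open 19.6
t 18.02 ee [0.5141 0.018  0.0576] F [-25.   -5.1  14. ] open 19.7
```

View pics/a.png

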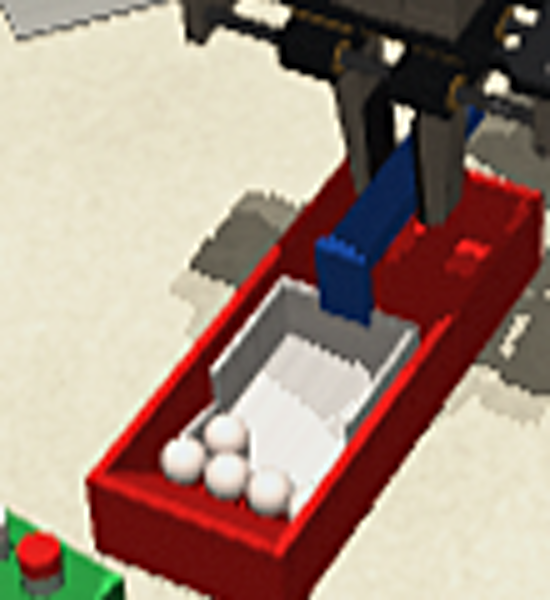

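The lip stopped about 7 mm short at 25 N. The balls are pinched between lip and ramp, at crop (182,460), (225,434), (228,475) and (268,490). I ease off and climb along the ramp while tilting back, so the balls tip over the lip into the pan.

```bash
python3 - <<'E'
from h import *
def go(x,z,p,v):
    P,R=pose(tr(x,z,-.0005),L,G,ty,p,-1);bot.line_to(P,R,max_speed=v);print(x,end=" ");st()
go(.066,.006,.04,.05);go(.070,.012,.02,.05);go(.084,.0155,0,.05);go(.099,.027,-.13,.05)
bot.hold(.2);st();S=cam("scene");cv2.imwrite("pics/b.png",crop(S,235,215,110,120,5))
E
```

```text
0.066 t 18.37 ee [0.5137 0.0171 0.0584] F [-6.2 -0.8 -0.4] open 19.6
0.07 t 18.62 ee [0.5182 0.0176 0.062 ] F [-3.7 -0.3 -1.6] open 19.6
0.084 t 19.02 ee [0.5305 0.0195 0.0619] F [ 0.5  0.2 -2.6] open 19.6
0.099 t 19.43 ee [0.5412 0.0209 0.0556] F [ 0.1 -0.8 -2.9] open 19.6
t 19.62 ee [0.5417 0.0209 0.0558] F [ 0.1  0.  -2.5] open 19.5
```

View pics/b.png

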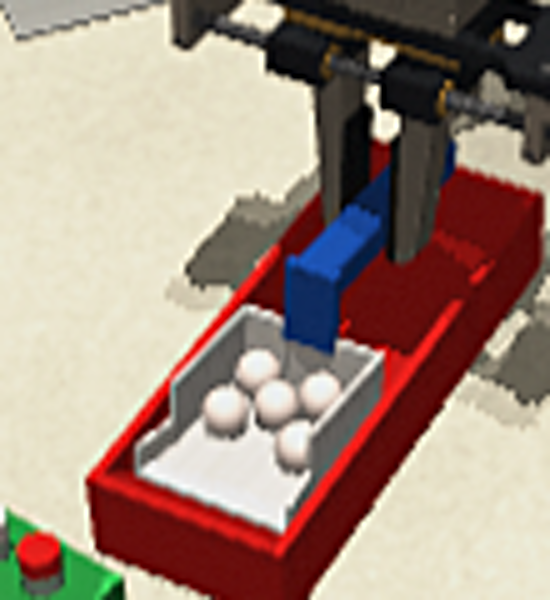

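All five balls are in the pan and none is left on the tray floor. I lift, carry them to the jar and tip.

```bash
python3 - <<'E'
from h import *
P,R=pose(tr(.096,.045,-.0005),L,G,ty,-.28,-1);bot.line_to(P,R,max_speed=.06)
P,R=pose(tr(.085,.2),L,G,ty,-.3,-1);bot.line_to(P,R,max_speed=.15);st()
T=cam("top")
J=onz(T,(220.2,176.5),.08);print("jar rim top-only",J)
yw=np.radians(20);jar=np.array([.632,.261,0])
lp=lambda b,z:jar+[0,0,z]-Rz(yw).apply([b,0,0])
P,R=pose(lp(.02,.19),L,G,yw,-.3,-1);bot.line_to(P,R,max_speed=.15);st()
P,R=pose(lp(.02,.105),L,G,yw,-.15,-1);bot.line_to(P,R,max_speed=.12);st()
S=cam("scene");cv2.imwrite("pics/c.png",crop(S,320,220,130,150,4))
E
```

```text
t 21.14 ee [0.5235 0.0192 0.2016] F [-0.2  0.2 -2.4] open 19.5
jar rim top-only [0.63080223 0.25937377 0.08      ]
t 22.62 ee [0.4729 0.2025 0.193 ] F [-0.   0.2 -3.6] open 19.6
t 23.29 ee [0.4751 0.2036 0.1307] F [ 0.1 -0.  -3. ] open 19.6
```

View pics/c.png

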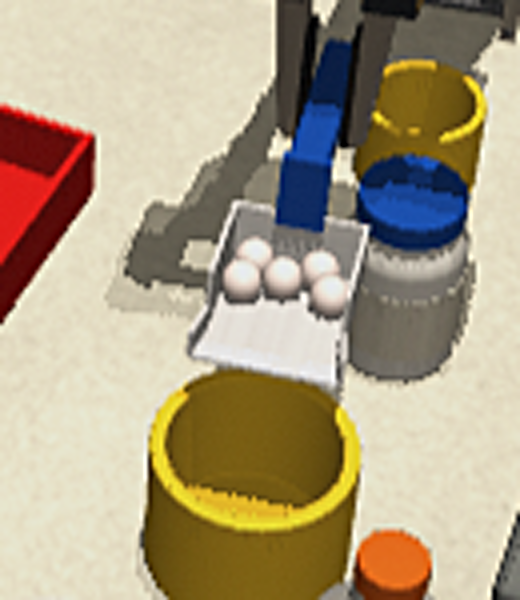

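All five balls are in the pan, with the lip just behind the jar's opening: lip at crop (265,375), rim centre (253,450). This is consistent with the intended 20 mm offset, so I tip.

```bash
python3 - <<'E'
from h import *
yw=np.radians(20);jar=np.array([.6315,.2605,0])
lp=lambda b,z:jar+[0,0,z]-Rz(yw).apply([b,0,0])
for b,z,p,v in((.014,.1,0,.06),(.014,.095,.25,.06),(.014,.093,.65,.08)):
    P,R=pose(lp(b,z),L,G,yw,p,-1);bot.line_to(P,R,max_speed=v)
bot.hold(.5);st()
P,R=pose(lp(.014,.14),L,G,yw,.5,-1);bot.line_to(P,R,max_speed=.2)
P,R=pose(lp(.10,.2),L,G,yw,0,-1);bot.line_to(P,R,max_speed=.2);st()
S=cam("scene");T=cam("top")
cv2.imwrite("pics/d.png",np.hstack([crop(S,320,230,120,150,4),crop(T,170,130,80,150,4)]))
E
```

```text
t 25.9 ee [0.5388 0.2268 0.2164] F [-0.6 -0.7 -2.2] open 19.7
t 27.19 ee [0.4044 0.1777 0.2462] F [ 0.1 -0.5 -2.5] open 19.4
```

View pics/d.png

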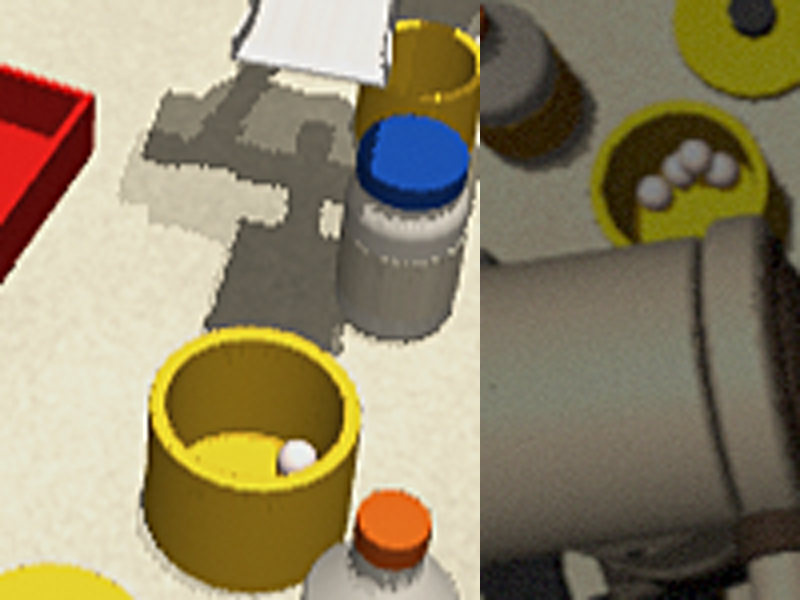

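Four balls show in the jar in the top view at crop (655,190), (678,170), (695,155) and (720,168); one could be hidden. I lay the scoop down, then count by colour mask with the arm out of the way.

```bash
python3 - <<'E'
from h import *
q=np.array([.362,-.120,.0]);r=tool(0,0,-1)[1].as_rotvec()
bot.goto(q+[0,0,.2],r);bot.line_to(q+[0,0,.055],max_speed=.2);bot.line_to(q+[0,0,.0478],max_speed=.05);st()
bot.set_gripper(.5);bot.line_to(q+[0,0,.15],max_speed=.25);bot.goto([.32,.05,.22],r);st()
T=cam("top");S=cam("scene")
print("bal top-only",onz(T,(140.7,228),.056))
for n,c in(("T",T),("S",S)):
    H=hsv(c);w=(H[...,1]<90)&(H[...,2]>85)
    for nm,ctr,rad in(("jar",[.631,.2605,.03],38),("tray",tr(0,.02),48)):
        u=proj(c,ctr);k=np.zeros(w.shape,np.uint8)
        if nm=="jar": cv2.circle(k,tuple(int(v) for v in u),18 if n=="T" else 20,1,-1)
        else: cv2.fillConvexPoly(k,np.array([proj(c,tr(x,.02,y)) for x,y in((-.11,-.038),(-.11,.038),(.105,.038),(.105,-.038))]).astype(np.int32),1)
        print(n,nm,[(ce.round(1).tolist(),int(a)) for ce,a,_ in blobs(w&(k>0),6)])
H=hsv(T);m=(H[...,0]>105)&(H[...,0]<125)&(H[...,1]>150)&(H[...,2]>40)
for ce,a,mm in blobs(m,200): print("blue",ce.round(1),a,onz(T,ce,.071).round(4),cv2.minAreaRect(cv2.findContours(mm.astype(np.uint8),0,2)[0][0]))
cv2.imwrite("pics/e_top.png",T["pixels"])
for b in((.631,.2145,.05),(.631,.2145,.16),(.522,.398,.106),(.522,.398,.17)):
    print(np.round(bot.inverse_kinematics(b,r),2))
E
```

```text
t 29.62 ee [ 0.3621 -0.1201  0.048 ] F [ 1.2  0.2 -1.8] open 19.6
t 31.52 ee [0.3196 0.0496 0.2186] F [ 0.1 -0.1  1. ] open 46.2
bal top-only [0.52151475 0.43913669 0.056     ]
T jar [([218.0, 172.7], 121), ([229.9, 171.7], 39), ([219.5, 192.6], 10)]
T tray []
S jar [([393.7, 343.6], 61)]
S tray []
blue [219.2 247.5] 521 [0.4722 0.2598 0.071 ] ((219.25001525878906, 247.25001525878906), (24.748737335205078, 25.45584487915039), 45.0)
blue [394.9 293.8] 481 [ 0.3657 -0.1195  0.071 ] ((394.59112548828125, 294.0093078613281), (54.21327590942383, 10.042861938476562), 88.69805145263672)
[ 0.15  0.55  1.44 -0.    1.15  1.72]
[ 0.15  0.43  1.37 -0.    1.34  1.72]
[ 0.47  0.46  1.45 -0.    1.24  2.04]
[ 0.47  0.4   1.4  -0.    1.35  2.04]
```

The tray is empty. The jar shows four ball areas plus a part of the fifth by its near wall. The scoop is laid down flat at the same spot. Now I move the jar to the balance.

```bash
python3 - <<'E'
from h import *
r=tool(0,0,-1)[1].as_rotvec()
j=np.array([.631,.2605,0]);b=np.array([.5217,.4415,0]);o=np.array([0,-.046,0])
bot.set_gripper(.45,60)
bot.goto(j+o+[0,0,.16],r);bot.line_to(j+o+[0,0,.05],max_speed=.2);st()
bot.set_gripper(0,60);st()
a=np.array(bot.current_ee_pos());off=a-j;off[2]=.05
bot.line_to(j+off+[0,0,.095],max_speed=.12);st()
bot.line_to(b+off+[0,0,.095],max_speed=.12)
bot.line_to(b+off+[0,0,.060],max_speed=.08);st()
for z in(.0585,.0575,.0565,.0555):
    bot.line_to(b+off+[0,0,z],max_speed=.02);F=bot.current_contact_force();print(z,np.round(F,1))
    if F[2]>-2: break
st()
E
```

```text
t 33.94 ee [0.6321 0.2144 0.0519] F [ 0.5 -0.7  0. ] open 41.3
t 34.53 ee [0.6314 0.2151 0.0508] F [-1.3  2.1  4.7] open 9.2
t 35.48 ee [0.6305 0.2149 0.1435] F [ 0.1 -0.  -3.9] open 9.5
t 37.97 ee [0.5219 0.396  0.1094] F [-0.1 -0.  -4.6] open 9.1
0.0585 [ 0.8 -0.1 -5.3]
0.0575 [-0.4  0.1 -4.6]
0.0565 [ 0.2 -0.8 -1.3]
t 38.72 ee [0.5224 0.3962 0.1069] F [ 0.2 -0.8 -1.3] open 9.2
```

```bash
python3 - <<'E'
from h import *
r=tool(0,0,-1)[1].as_rotvec()
p=np.array(bot.current_ee_pos());p[2]-=.0012
bot.line_to(p,max_speed=.02);st()
bot.set_gripper(.4);st();bot.line_to(p+[0,0,.10],max_speed=.15)
bot.goto([.30,.12,.25],r);bot.hold(.5);st()
T=cam("top");S=cam("scene")
cv2.imwrite("pics/f.png",np.hstack([cv2.resize(T["pixels"][100:340,100:420],(400,300)),cv2.resize(S["pixels"][140:420,240:560],(400,350))[:300]]) if 0 else np.vstack([crop(T,100,110,320,230,2.2)[:, :700],crop(S,250,160,320,220,2.2)[:80,:700]]) if 0 else np.hstack([crop(T,90,130,100,150,4),crop(S,430,240,100,150,4)]))
H=hsv(T);m=(H[...,0]>20)&(H[...,0]<34)&(H[...,1]>150)&(H[...,2]>60)
for ce,a,mm in blobs(m,200):
    k=cv2.findContours(mm.astype(np.uint8),0,2)[0][0];c,rad=cv2.minEnclosingCircle(k);print("yel",np.round(c,1),round(rad,1),onz(T,c,.136).round(4))
E
```

```text
t 38.97 ee [0.5225 0.3962 0.1069] F [-3.7 -3.7  6.2] open 9.2
t 39.54 ee [0.5224 0.3962 0.1056] F [ 0.5 -0.4  0.1] open 37.0
t 42.2 ee [0.3    0.1201 0.25  ] F [ 0.1 -0.   0.5] open 36.9
yel [238.2 134.5] 20.3 [0.7051 0.2108 0.136 ]
yel [125.9 219.1] 24.6 [0.5232 0.4396 0.136 ]
```

View pics/f.png

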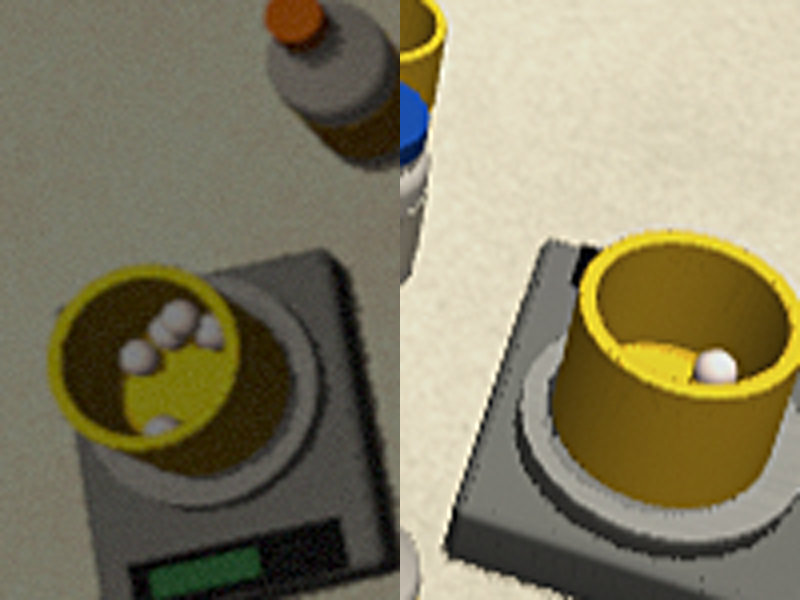

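The jar stands upright on the balance pan with all five balls visible: four around crop (140-210,320-355) and one at (160,428). I compare with the first pictures, then hand in.

```bash
python3 - <<'E'
from h import *
S=cam("scene")["pixels"];a=cv2.imread("pics/scene0.png")
d=cv2.absdiff(cv2.GaussianBlur(S,(5,5),0),cv2.GaussianBlur(a,(5,5),0)).max(2)
for nm,(x,y,w,h) in dict(reagent=(405,260,32,52),lid=(308,373,48,44),wash=(396,372,38,48),rack=(176,298,84,70),amber=(143,260,38,54),spatula=(232,195,40,26),black=(262,138,40,26),small=(411,238,28,14)).items(): print(nm,"changed frac",round(float((d[y:y+h,x:x+w]>40).mean()),3))
c=cam("scene");print("handle tri",tri(cam("top"),(394.9,293.8),c,next(ce for ce,n,_ in blobs((hsv(c)[...,0]>105)&(hsv(c)[...,0]<125)&(hsv(c)[...,1]>150)&(hsv(c)[...,2]>40),200) if 270<ce[0]<340)))
bot.job_done();print(bot.current_clock())
E
```

```text
reagent changed frac 0.0
lid changed frac 0.0
wash changed frac 0.003
rack changed frac 0.0
amber changed frac 0.0
spatula changed frac 0.0
black changed frac 0.0
small changed frac 0.023
handle tri (array([ 0.36810983, -0.12416804,  0.05243439]), np.float64(0.004110694820581764))
the job is handed in; nothing more can be done
the job is handed in; nothing more can be done
```

The job is done and handed in, at about 42–43 s of robot time by my last clock reading.

**What I did:** I drew the scoop out by its pan, set it down on the open bench and let go, then took it again by the blue handle. I scooped all five balls and tipped them into the larger yellow jar. I laid the scoop back at about (0.46, -0.12), clear of the riser, then pinched the jar by its wall and set it on the balance.

**What the last checks showed:**
- **Balls:** All five are visible in the jar and the tray is empty. The gripper did not come near them.
- **Jar:** It stands upright on the weighing pan. Its rim centre is at (0.523, 0.440), against a pan centre of (0.522, 0.4415).
- **Other things on the bench:** They look unchanged from the first pictures. The riser, its boxes and the side appliances were not in that comparison.
- **Scoop:** I did not view a picture of it after laying it down. It rests on the handle's measured position and angle, which match the earlier lay-down.

**What disagreed:**
- **Handle height:** The last two-view check, using blob centres, gave 52 mm for a handle whose centre should be 62 mm, with rays 4 mm apart. I put this down to the two views seeing different faces of the bar. The earlier matched points gave its top face at 71 mm, as it should be.
- **First push:** The lip stopped about 7 mm short at about 25 N, with the balls pinched against the ramp. I freed them by climbing the ramp while tilting the pan back.
- **Tray position:** The two-view corner fit left up to 3 px of error, so I checked alignment directly with the lip held over the tray.

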